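# Push a cassette carrier through the L-shaped slot to the reading head

## Robot

A 6-joint arm with a two-finger parallel gripper is mounted at the origin on a cart in front of the work surface, level with it; the furniture and walls round the work are solid. World frame = base frame: x ahead of the robot, y to its left, z up, the work surface at z = 0. Lengths are in m, angles in degrees, forces in N, time in s.
With the tool pointing down it reaches from about 0.325 to 0.775 m from the base axis. Payload 5.5 kg.
Tool frame: the origin (TCP) lies midway between the tips of the shut fingers; the grasp point (between the pads) lies ctrl.pinch_z behind it (ctrl.pinch_z is the distance from the TCP to the grasp point, in m); z points along the fingers, y is the direction in which the jaws open and shut (so a half turn about z gives the same grasp; the last joint's range is limited). The gripper opens to 85 mm and grips with 20 to 120 N. Pads are 22 mm wide; open, the fingers measure 114 mm over their backs; the gripper's body (76 mm by 85 mm) begins 54 mm behind the grasp point. The pads swing forward as they close: fully open they stand 13 mm farther back than shut.
Start: joints at [66.996, 5.22, 70.514, -0, 104.267, -3.249], TCP at [0.203, 0.565, 0.231] pointing down, gripper open.
Joint ranges: [-164.24, 164.24], [-49.07, 125.15], [9.68, 141.18], [-86.29, 266.29], [3.28, 154.24], [-151.56, 151.56]. Speed limits (degrees/s): [147.25, 147.25, 172.46, 180, 180, 180].

## Interface

Orientations are given as a 3x3 rotation matrix whose columns are the frame's x, y, z axes.
In Python, from workcell import state, grab_frame, get_calibration, job, ctrl gives the robot as it stands. The module is installed in compiled form; this text tells all that it offers.
- The arm moves only by the tool apply_moves, never from a script. Its argument "moves" is a list of rows, each a list of 5 numbers: the shift along the tool's x, y, z in mm, then the turn about the tool's z in degrees, then the opening, from -1 (shut) to 1 (fully open), so that 0 is half open. A call has 1 to 12 rows; each row shifts and turns the commanded pose from where the row before left it, along the tool's axes as they then stand; what a row does not reach is not made up. A row lasts 1/8 s, in which the tool goes at most 62.5 mm and 10.7 degrees, less where a joint would pass 70% of its speed; a pose out of reach is approached as far as the arm can. A call with a gripper value outside its range is refused whole. The fingers move at their own pace and stop on an object; the grip force is fixed at half the most. Time passes only in rows, so rows that do not move let the fingers close. It gives the time, the measured TCP pose, the force and the opening at its end, in the units of the state.
- state(): the state, without advancing time (a new reading comes with each control period).
- grab_frame(name): name is "scene" or "top"; returns the picture (480x640x3 uint8, blue, green, red); there is no depth.
- get_calibration(name): a dict with "fx", "fy", "cx", "cy" (pixels), "k1" (the pictures are not rectified: a ray, as slopes to the right and down, at radius r is drawn at 1 + k1 r^2 times it, then the intrinsics apply), "extrinsics" (4x4, takes a point from camera to world coordinates). Camera axes: x right, y down, z forward; pixel columns grow to the right and rows downward; lengths in m; the calibration is good to about 2 mm. A picture is of the moment at which its call begins. get_calibration takes no time and is no camera call.
- job.hand_in(): hands the job in, once; it reports no verdict.
The state is a dict: "time_s": time; "joint_positions": joint angles; "joint_velocities": joint speeds; "effort": joint torques, N m; "tool_pos": TCP position; "eef_rot": TCP orientation; "contact_force": force on the tool from outside, world axes, zero at the start; "ft_torque": the same for the moment, N m; "width": finger opening in m.
Only numpy, scipy, OpenCV 4.12 (cv2) and the standard library are available. Lean on these libraries where they do the work, as an engineer would, in place of code of your own. Each camera call takes 0.05 s, during which the arm holds its last target.

## Task

Push the round cassette carrier along the L-shaped slot of the reading track with your fingertips: along the first leg to the corner, round it, and on to the far end of the second leg by the reading head, until it is fully home, then move clear. Only push gently against the carrier; do not pinch, squeeze or lift it, and do not touch the test cassette, which must stay lying in its pocket. Leave the things standing around and on the track where they are.

Things in the scene. Friction and masses are not known exactly. Their poses are not given: they have to be found in the camera images.
- track: The reading track: a fixed aluminium-topped plate 20 mm high; origin on the worktop. It spans x -105 to 105 mm and y -105 to 150 mm in its own axes. A 15 mm wide L-shaped slot in its top runs along the track's +x from (-55, -55) mm to the corner (55, -55) mm, then along its +y to the end (55, 55) mm. Yaw varies by up to 0.6 rad either way.
- slot_corner (a point): The corner of the slot, on its centre line, on the top face of the plate (20 mm above the worktop); axes as the track. The carrier's axis is here when it has gone all along the first leg (within the 1.5 mm play).
- slot_end (a point): The end of the second leg, on the top face of the plate (20 mm above the worktop): where the carrier's axis stands when it is fully home, its pin against the end of the slot; axes as the track.
- head (a point): Top centre of the white reading head that stands fixed on the plate beyond the slot's end, 92 mm above the worktop. It is 52 mm wide (track x; foot 60 mm); post and foot from y = 112 to 146 mm in the track's axes, and from 60 mm height up it overhangs back to y = 86 mm, above the edge of the carrier when that is home.
- carrier_mid (a point): Centre of the cassette carrier's disc, half-way up its edge (25.5 mm above the worktop). The carrier is a white disc, 88 mm across, 11 mm thick, lying on the plate (edge 20 to 31 mm above the worktop; low ribs on top reach 35.5 mm, all within the disc's outline). About 0.25 kg; slides with friction of 1 to 3 N and stays where left. Starts on the first leg, 70 to 110 mm short of the corner.
- carrier: The same carrier; origin at the centre of the disc's underside, 20 mm above the worktop. A 12 mm pin at its centre goes down through the slot to a 26 mm foot under the plate, so it slides only along the slot (1.5 mm play each side), cannot come out, and may turn freely about the pin.
- cassette_a: The white test cassette lying in the pocket on top of the carrier, 21 x 70 x 5 mm, origin at the centre of its underside, 31 mm above the worktop. It rides loosely in its pocket (a few mm of play); its flat top is about 36 mm above the worktop.
- antisera_b: Bystander: small white dropper bottle with a yellow cap, 22 mm across, 58 mm high, standing loose on the track's plate in the inner angle of the L, origin at the centre of its underside.
- sample_cup_b: Bystander: clear sample cup with a screw lid, 62 mm across, 68 mm high, standing loose on the worktop left of the track, origin at the centre of its underside.
- tube_red: Bystander: blood tube, 17 x 85 mm, lying loose on the worktop at the front left, origin at its underside.
- timer: Bystander: small flat timer, 62 x 66 x 18 mm, lying loose on the worktop right of the track, origin at the centre of its underside.
Not all that is in view belongs to the job. Of the things shaped like the carrier, the white one is meant. Of the things that look like the cassette_a, the largest one is meant.

How it is judged:
By the outcome, as a careful person would: the job done as asked, in the order asked, and still so for the second after the job is handed in, with the robot touching nothing.
It also fails if it takes over 51 s, if anything falls off the work surface, if the arm or the gripper's body presses on something with over 40 N, if the wrist force passes 120 N, or if a joint passes its speed limit or range.

## Working session

There is one attempt and no reset: what is moved stays moved. The work goes in short steps, Python scripts to look and compute and a tool call to move; the robot and the scene stay as the last step left them, time stands still between calls to the robot, and variables do not carry over. Pictures are saved under pics/ and viewed, and the job is handed in when it is done.

Besides the shell and the picture viewer there is one more tool, called after "Request:" as name([rows], argument=value, ...), one row to a line, values as JSON. apply_moves: Moves the arm, as the interface text tells. Its arguments: {"type":"object","properties":{"moves":{"type":"array","items":{"type":"array","items":{"type":"number"}}}},"required":["moves"]}

```bash
mkdir -p pics
cat > h.py <<'E'
import numpy as np, cv2
from workcell import state, grab_frame, get_calibration, job, ctrl
def ray(cam,u,v):
    c=get_calibration(cam); T=np.array(c["extrinsics"])
    xd=(u-c["cx"])/c["fx"]; yd=(v-c["cy"])/c["fy"]
    x,y=xd,yd
    for _ in range(30):
        s=1+c["k1"]*(x*x+y*y); x,y=xd/s,yd/s
    return T[:3,3], T[:3,:3]@np.array([x,y,1.])
def onplane(cam,u,v,z):
    o,d=ray(cam,u,v); return o+d*(z-o[2])/d[2]
def proj(cam,p):
    c=get_calibration(cam); T=np.array(c["extrinsics"])
    q=T[:3,:3].T@(np.array(p)-T[:3,3]); x,y=q[:2]/q[2]; s=1+c["k1"]*(x*x+y*y)
    return c["fx"]*x*s+c["cx"], c["fy"]*y*s+c["cy"]
E
python3 - <<'E'
from h import *
for n in("scene","top"):
    f=grab_frame(n); cv2.imwrite(f"pics/{n}0.png",f); c=get_calibration(n); print(n,c)
print(state(), ctrl.pinch_z)
E
```

```text
scene {'fx': 436.0407860667427, 'fy': 436.0407860667427, 'cx': 320.8683047766601, 'cy': 248.14797885691289, 'k1': -0.10012834331033305, 'extrinsics': array([[-0.81665715, -0.25289346,  0.51876391, -0.01123272],
       [-0.57675976,  0.38952344, -0.71806662,  0.75351766],
       [-0.02047635, -0.88561639, -0.46396587,  0.52872172],
       [ 0.        ,  0.        ,  0.        ,  1.        ]])}
top {'fx': 579.9780436554735, 'fy': 579.9780436554735, 'cx': 315.43997752700733, 'cy': 247.8372190183716, 'k1': -0.0007364167643035838, 'extrinsics': array([[ 0.0106549 , -0.99376855,  0.11095291,  0.39956266],
       [-0.99930496, -0.01454627, -0.03432211,  0.05044293],
       [ 0.03572218, -0.1105101 , -0.99323282,  1.11677448],
       [ 0.        ,  0.        ,  0.        ,  1.        ]])}
{'time_s': 0.1, 'joint_positions': array([ 6.69955760e+01,  5.25935995e+00,  7.05747298e+01, -1.99665189e-03,
        1.04265259e+02, -3.24888983e+00]), 'joint_velocities': array([-0.03634793, -0.03042285, -0.16909509,  0.05745198, -0.05368992,
       -0.02364231]), 'effort': array([ 1.87104422e-03, -4.60211670e+01, -4.19221938e+01, -1.15052603e-04,
        1.04798473e-02, -2.86049755e-05]), 'tool_pos': array([0.20272462, 0.56445786, 0.23026048]), 'eef_rot': array([[-9.41140458e-01,  3.38015118e-01, -6.46545991e-04],
       [ 3.38015730e-01,  9.41139085e-01, -1.60926123e-03],
       [ 6.45350780e-05, -1.73308357e-03, -9.99998496e-01]]), 'contact_force': array([-0.42034214, -0.22264853, -0.13766113]), 'ft_torque': array([-0.02822323, -0.00728108, -0.0449439 ]), 'width': 0.08537310974978103} 0.0187
```

View pics/scene0.png

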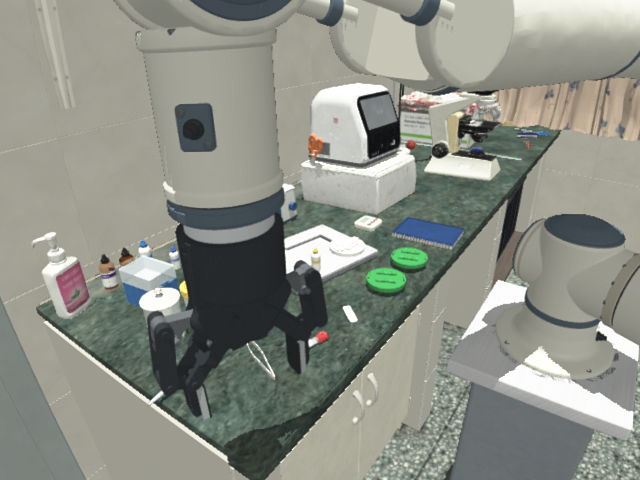

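View pics/top0.png

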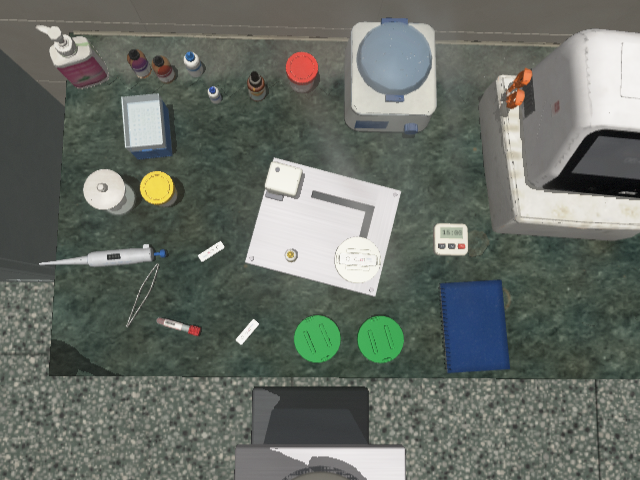

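Run:
```python
from h import *
f=cv2.imread("pics/top0.png"); cv2.imwrite("pics/crop0.png",cv2.resize(f[145:310,235:415],None,fx=4,fy=3.6,interpolation=cv2.INTER_CUBIC)[:594])
h=cv2.cvtColor(f,cv2.COLOR_BGR2HSV)
m=((h[...,2]>150)&(h[...,1]<50)).astype(np.uint8)*255
m=cv2.morphologyEx(m,cv2.MORPH_CLOSE,np.ones((3,3)))
cs,_=cv2.findContours(m,cv2.RETR_EXTERNAL,cv2.CHAIN_APPROX_NONE)
for c in cs:
    x,y,w,hh=cv2.boundingRect(c)
    if cv2.contourArea(c)>5000 and 200<x<420: print(x,y,w,hh,cv2.contourArea(c)); print(cv2.boxPoints(cv2.minAreaRect(c)))
print(proj("top",state()["tool_pos"]))
# slot dark
```

```text
245 157 156 139 14352.5
[[244.06364 261.81998]
 [271.73877 156.30853]
 [402.38947 190.57758]
 [374.71436 296.08902]]
351 22 86 94 7447.0
[[351.  22.]
 [436.  22.]
 [436. 115.]
 [351. 115.]]
(np.float64(-61.91420410306182), np.float64(445.0561982810183))
```

View pics/crop0.png

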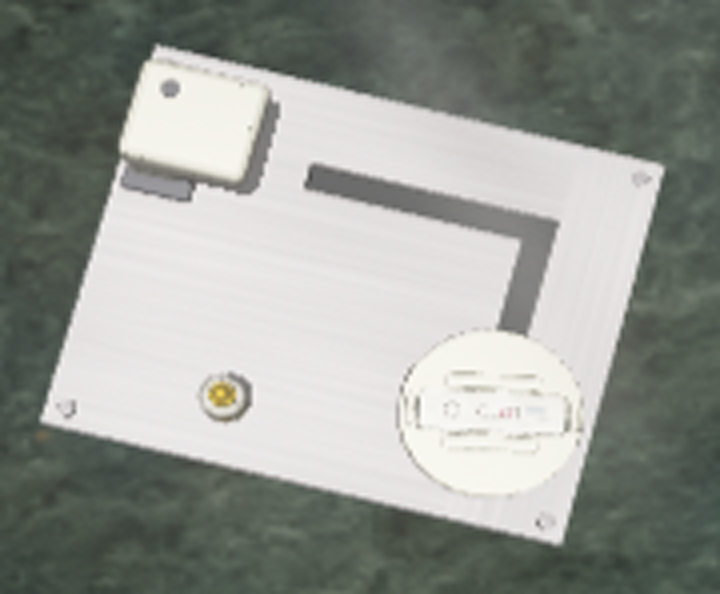

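Run:
```python
from h import *
f=cv2.imread("pics/top0.png")
h=cv2.cvtColor(f,cv2.COLOR_BGR2HSV)
m=((h[...,2]>140)&(h[...,1]<60)).astype(np.uint8)*255
cs,_=cv2.findContours(m,cv2.RETR_EXTERNAL,cv2.CHAIN_APPROX_NONE)
c=[c for c in cs if cv2.contourArea(c)>10000 and 200<cv2.boundingRect(c)[0]<300][0].reshape(-1,2).astype(float)
P=np.array([onplane("top",u,v,.02)[:2] for u,v in c])
cor=np.array([onplane("top",u,v,.02)[:2] for u,v in [(246,262),(274,157.5),(401,191),(376,296)]])
ctr=[];L=[]
for i in range(4):
    a,b=cor[i],cor[(i+1)%4]; d=(b-a)/np.linalg.norm(b-a); n=np.array([-d[1],d[0]])
    s=(P-a)@d; e=(P-a)@n; k=(s>.02)&(s<np.linalg.norm(b-a)-.02)&(abs(e)<.005)
    if i==0: k&=s<.11
    vx,vy,x,y=cv2.fitLine(P[k].astype(np.float32),cv2.DIST_HUBER,0,.01,.01).ravel(); L.append((np.array([x,y]),np.array([vx,vy])))
    print(i,k.sum(),np.degrees(np.arctan2(vy,vx)))
C=[]
for i in range(4):
    (p,d),(q,e)=L[i-1],L[i]; t=np.linalg.solve(np.array([d,-e]).T,q-p); C.append(p+t[0]*d)
C=np.array(C);print(C)
print([np.linalg.norm(C[i]-C[(i+1)%4]) for i in range(4)])
# corners track: 0:(-105,150) 1:(105,150) 2:(105,-105) 3:(-105,-105)
T=np.array([[-.105,.15],[.105,.15],[.105,-.105],[-.105,-.105]])
A=T-T.mean(0);B=C-C.mean(0);yaw=np.arctan2((A[:,0]*B[:,1]-A[:,1]*B[:,0]).sum(),(A*B).sum())
R=np.array([[np.cos(yaw),-np.sin(yaw)],[np.sin(yaw),np.cos(yaw)]]);t=C.mean(0)-R@T.mean(0)
print("yaw",np.degrees(yaw),"t",t,"res",(C-(T@R.T+t))*1000)
w=lambda x,y:R@np.array([x,y])/1000+t
tr=lambda p:R.T@(np.array(p[:2])-t)*1000
print("corner",w(55,-55),"end",w(55,55))
for n,u,v,z in[("slotcorner out",374.3,206.7,.02),("slotend",312,193.6,.02),("carrier",235+490/4,145+411/3.6,.031),("bottle",235+223/4,145+396/3.6,.078)]: print(n,tr(onplane("top",u,v,z)))
np.savez("track.npz",R=R,t=t,yaw=yaw)
```

```text
0 45 -13.992418
1 107 76.03256
2 85 -14.096742
3 109 76.085915
[[ 0.4936888   0.14566967]
 [ 0.6969503   0.09501943]
 [ 0.63573027 -0.15111694]
 [ 0.43278944 -0.100154  ]]
[np.float32(0.20947719), np.float32(0.25363556), np.float32(0.20924196), np.float32(0.25325483)]
yaw -13.982789368447717 t [ 0.55935303 -0.02447875] res [[-0.02012273 -0.77803152]
 [-0.53595212 -0.68588123]
 [-0.14024356  0.62168109]
 [ 0.69628861  0.84223167]]
corner [ 0.59943361 -0.09113868] end [0.62601296 0.01560184]
slotcorner out [ 61.06429094 -62.66766671]
slotend [54.77991399 59.76889561]
carrier [-46.89673883 -55.1477423 ]
bottle [-75.78736897  66.97730096]
```

```bash
cat >> h.py <<'E'
_d=np.load("track.npz"); TR,Tt=_d["R"],_d["t"]
def w(x,y): return TR@np.array([x,y])/1000+Tt
def tr(p): return TR.T@(np.array(p[:2])-Tt)*1000
def go(x,y,z):
    s=state(); R=s["eef_rot"]; d=np.append(w(x,y),z)-s["tool_pos"]; return (R.T@d*1000).round(1)
def rep():
    s=state(); R=s["eef_rot"]; print("t",s["time_s"],"track",tr(s["tool_pos"]).round(1),"z",s["tool_pos"][2].round(4),"yaw",np.degrees(np.arctan2(R[1,0],R[0,0])).round(2),"F track",(TR.T@s["contact_force"][:2]).round(2),s["contact_force"][2].round(2),"w",s["width"].round(4),"q",s["joint_positions"].round(0))
E
python3 - <<'E'
from h import *
rep(); print(go(-120,-55,.231),w(-120,-55))
E
```

```text
Traceback (most recent call last):
  File "h.py", line 22, in rep
    s=state(); R=s["eef_rot"]; print("t",s["time_s"],"track",tr(s["tool_pos"]).round(1),"z",s["tool_pos"][2].round(4),"yaw",np.degrees(np.arctan2(R[1,0],R[0,0])).round(2),"F track",(TR.T@s["contact_force"][:2]).round(2),s["contact_force"][2].round(2),"w",s["width"].round(4),"q",s["joint_positions"].round(0))
                                                                                                                                                                                                                                                               ^^^^^^^^^^^^^^^^
AttributeError: 'float' object has no attribute 'round'
```

```bash
sed -i 's/s\["width"\].round(4)/round(s["width"],4)/' h.py
python3 - <<'E'
from h import *
rep(); print(go(-120,-55,.231),w(-120,-55))
E
```

```text
t 0.1 track [-488.4  485.3] z 0.2303 yaw 160.24 F track [-0.35 -0.32] -0.14 w 0.0854 q [ 67.   5.  71.  -0. 104.  -3.]
[-4.208e+02 -5.005e+02  1.000e-01] [ 0.42961915 -0.04885336]
```

Request:
apply_moves([
  [-35,-42,0,-5.8,-1],
  [-38.5,-37.5,0,0,-1],
  [-38.5,-37.5,0,0,-1],
  [-38.5,-37.5,0,0,-1],
  [-38.5,-37.5,0,0,-1],
  [-38.5,-37.5,0,0,-1],
  [-38.5,-37.5,0,0,-1],
  [-38.5,-37.5,0,0,-1],
  [-38.5,-37.5,0,0,-1],
  [-38.5,-37.5,0,0,-1],
  [-38.5,-37.5,0,0,-1],
  [0,0,0,0,-1],
])

```text
time_s: 1.6
tool_pos: [0.5056, 0.0535, 0.23]
eef_rot: [[-0.969, 0.246, -0.002], [0.246, 0.969, -0.001], [0.002, -0.001, -1.0]]
contact_force: [-0.0, -0.3, -0.1]
width: -0.0001
```

Run:
```python
from h import *
rep(); print(go(-120,-55,.1),go(-120,-55,.025))
```

```text
t 1.6 track [-71.1  62.7] z 0.23 yaw 165.75 F track [ 0.07 -0.32] -0.15 w -0.0001 q [  2.  -9.  84.  -0. 105. -74.]
[  48.1 -117.7  130.2] [  48.  -117.6  205.2]
```

Request:
apply_moves([
  [16,-39,0,-0.3,-1],
  [16,-39,0,0,-1],
  [16,-39,0,0,-1],
  [0,0,50,0,-1],
  [0,0,50,0,-1],
  [0,0,40,0,-1],
  [0,0,30,0,-1],
  [0,0,0,0,-1],
])

```text
time_s: 2.6
tool_pos: [0.4282, -0.0445, 0.0586]
eef_rot: [[-0.972, 0.235, -0.006], [0.235, 0.972, 0.001], [0.006, 0.0, -1.0]]
contact_force: [0.6, 0.1, 0.3]
width: -0.0001
```

Run:
```python
from h import *
rep(); print(go(-120,-55,.025))
for n in("scene","top"):
    f=grab_frame(n); cv2.imwrite(f"pics/{n}1.png",f)
a=cv2.imread("pics/top1.png")[145:310,235:415]; b=cv2.imread("pics/scene1.png")[180:330,240:440]
cv2.imwrite("pics/c1.png",np.vstack([cv2.resize(a,(400,300)),cv2.resize(b,(400,300))]))
```

```text
t 2.6 track [-122.4  -51.1] z 0.0586 yaw 166.4 F track [0.52 0.24] 0.31 w -0.0001 q [-10. -20. 111.   0.  89. -87.]
[-2.6 -3.9 33.6]
```

View pics/c1.png

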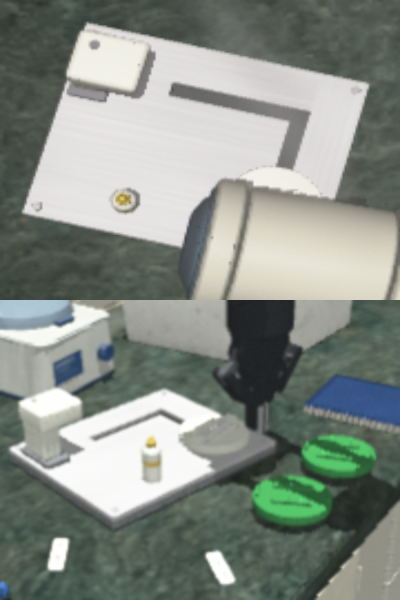

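Request:
apply_moves([
  [-2.5,-4,17,0.4,-1],
  [0,0,16.5,0,-1],
  [0,0,0,0,-1],
])

```text
time_s: 3.08
tool_pos: [0.4305, -0.05, 0.0257]
eef_rot: [[-0.97, 0.243, -0.004], [0.243, 0.97, 0.001], [0.004, -0.0, -1.0]]
contact_force: [-0.0, 0.6, 0.6]
width: 0.0
```

Run:
```python
from h import *
rep()
```

```text
t 3.075 track [-118.8  -55.9] z 0.0257 yaw 165.93 F track [-0.17  0.58] 0.63 w 0.0 q [-11. -18. 113.   0.  85. -87.]
```

Request:
apply_moves([
  [-3,0,0,0,-1],
  [-3,0,0,0,-1],
  [-3,0,0,0,-1],
  [-3,0,0,0,-1],
  [-3,0,0,0,-1],
  [-3,0,0,0,-1],
  [-3,0,0,0,-1],
  [-3,0,0,0,-1],
])

```text
time_s: 4.08
tool_pos: [0.4552, -0.056, 0.0278]
eef_rot: [[-0.97, 0.243, -0.0], [0.243, 0.97, 0.0], [0.0, 0.0, -1.0]]
contact_force: [-1.1, 0.2, 0.6]
width: -0.0001
```

Run:
```python
from h import *
rep()
for n in("scene","top"):
    f=grab_frame(n); cv2.imwrite(f"pics/{n}2.png",f)
a=cv2.imread("pics/top2.png")[145:310,235:415]; b=cv2.imread("pics/scene2.png")[180:330,240:440]
cv2.imwrite("pics/c2.png",np.vstack([cv2.resize(a,(400,300)),cv2.resize(b,(400,300))]))
```

```text
t 4.075 track [-93.5 -55.7] z 0.0278 yaw 165.95 F track [-1.11 -0.06] 0.61 w -0.0001 q [-11. -14. 109.   0.  84. -87.]
```

View pics/c2.png

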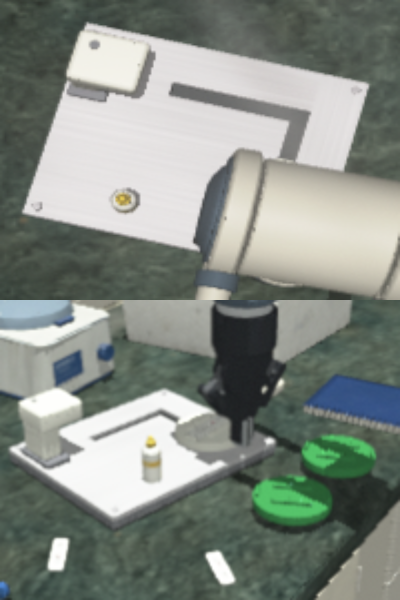

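Request:
apply_moves([
  [-1,0,1.5,0,-1],
  [-2,0,1.5,0,-1],
  [-4,0,0.3,0,-1],
  [-4,0,0.3,0,-1],
  [-4,0,0.3,0,-1],
  [-4,0,0,0,-1],
  [-4,0,0,0,-1],
  [-4,0,0,0,-1],
])

```text
time_s: 5.18
tool_pos: [0.4816, -0.0626, 0.0239]
eef_rot: [[-0.97, 0.243, 0.0], [0.243, 0.97, -0.0], [-0.0, -0.0, -1.0]]
contact_force: [-1.1, 0.5, 0.7]
width: 0.0004
```

Run:
```python
from h import *
rep()
```

```text
t 5.175 track [-66.3 -55.8] z 0.0239 yaw 165.94 F track [-1.2  0.2] 0.69 w 0.0004 q [-11.  -9. 106.  -0.  83. -87.]
```

Request:
apply_moves([
  [-4,0,0,0,-1],
  [-4,0,0,0,-1],
  [-4,0,0,0,-1],
  [-4,0,0,0,-1],
  [-4,0,0,0,-1],
  [-4,0,0,0,-1],
])

```text
time_s: 5.92
tool_pos: [0.5048, -0.0684, 0.0239]
eef_rot: [[-0.97, 0.243, 0.0], [0.243, 0.97, -0.0], [-0.0, -0.0, -1.0]]
contact_force: [-1.5, 0.9, 0.5]
width: -0.0003
```

Run:
```python
from h import *
rep()
```

```text
t 5.925 track [-42.3 -55.8] z 0.0239 yaw 165.95 F track [-1.71  0.51] 0.5 w -0.0003 q [-12.  -5. 102.  -0.  83. -87.]
```

Request:
apply_moves([
  [-4,0,0,0,-1],
  [-4,0,0,0,-1],
  [-4,0,0,0,-1],
  [-4,0,0,0,-1],
  [-4,0,0,0,-1],
  [-4,0,0,0,-1],
  [-4,0,0,0,-1],
  [-4,0,0,0,-1],
])

```text
time_s: 6.92
tool_pos: [0.5359, -0.0762, 0.0239]
eef_rot: [[-0.97, 0.243, -0.0], [0.243, 0.97, -0.0], [0.0, -0.0, -1.0]]
contact_force: [-1.4, 0.6, 1.0]
width: 0.0
```

Run:
```python
from h import *
rep()
for n in("scene","top"):
    f=grab_frame(n); cv2.imwrite(f"pics/{n}3.png",f)
a=cv2.imread("pics/top3.png")[145:310,235:415]; b=cv2.imread("pics/scene3.png")[180:330,240:440]
cv2.imwrite("pics/c3.png",np.vstack([cv2.resize(a,(400,300)),cv2.resize(b,(400,300))]))
```

```text
t 6.925 track [-10.3 -55.9] z 0.0239 yaw 165.95 F track [-1.49  0.24] 1.0 w 0.0 q [-12.  -0.  97.  -0.  83. -88.]
```

View pics/c3.png

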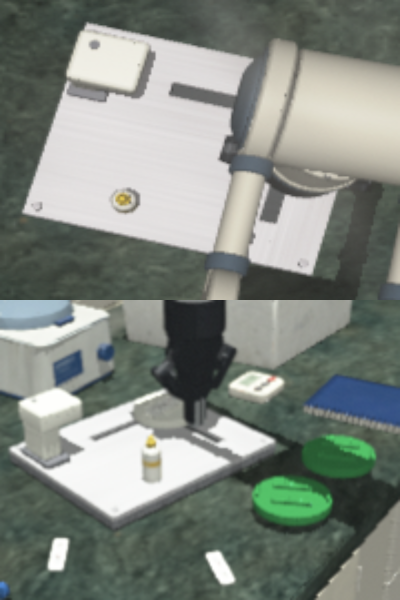

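Request:
apply_moves([
  [-2,0,0,0,-1],
  [-2,0,0,0,-1],
  [-2,0,0,0,-1],
  [-1,0,0,0,-1],
])

```text
time_s: 7.52
tool_pos: [0.5424, -0.0778, 0.0238]
eef_rot: [[-0.97, 0.243, -0.0], [0.243, 0.97, 0.0], [0.0, 0.0, -1.0]]
contact_force: [-1.9, -0.3, -0.5]
width: 0.0002
```

Request:
apply_moves([
  [-1,0,0,0,-1],
])

```text
time_s: 7.65
tool_pos: [0.5434, -0.0781, 0.0238]
eef_rot: [[-0.97, 0.243, -0.0], [0.243, 0.97, -0.0], [0.0, -0.0, -1.0]]
contact_force: [-1.3, 0.0, 0.5]
width: -0.0003
```

Request:
apply_moves([
  [-1,0,0,0,-1],
])

```text
time_s: 7.78
tool_pos: [0.5444, -0.0783, 0.0239]
eef_rot: [[-0.97, 0.243, -0.0], [0.243, 0.97, -0.0], [0.0, -0.0, -1.0]]
contact_force: [-1.0, 0.6, -0.1]
width: -0.0002
```

Run:
```python
from h import *
rep()
```

```text
t 7.775 track [ -1.5 -55.9] z 0.0239 yaw 165.94 F track [-1.16  0.38] -0.15 w -0.0002 q [-12.   1.  96.  -0.  83. -88.]
```

Request:
apply_moves([
  [-1,0,0,0,-1],
])

```text
time_s: 7.9
tool_pos: [0.5453, -0.0786, 0.0238]
eef_rot: [[-0.97, 0.243, -0.0], [0.243, 0.97, 0.0], [0.0, -0.0, -1.0]]
contact_force: [-0.4, 1.2, 0.5]
width: 0.0
```

Request:
apply_moves([
  [-1,0,0,0,-1],
])

```text
time_s: 8.02
tool_pos: [0.5463, -0.0788, 0.0238]
eef_rot: [[-0.97, 0.243, -0.0], [0.243, 0.97, 0.0], [0.0, 0.0, -1.0]]
contact_force: [-1.4, 0.4, -1.4]
width: 0.0001
```

Request:
apply_moves([
  [-1,0,0,0,-1],
])

```text
time_s: 8.15
tool_pos: [0.5472, -0.0791, 0.0238]
eef_rot: [[-0.97, 0.243, -0.0], [0.243, 0.97, 0.0], [0.0, -0.0, -1.0]]
contact_force: [-2.2, 0.2, 0.9]
width: 0.0
```

Request:
apply_moves([
  [-1,0,0,0,-1],
])

```text
time_s: 8.28
tool_pos: [0.5474, -0.0791, 0.0237]
eef_rot: [[-0.97, 0.243, -0.002], [0.243, 0.97, 0.001], [0.002, 0.0, -1.0]]
contact_force: [-7.6, 1.5, 3.3]
width: -0.0
```

Request:
apply_moves([
  [-1,0,0,0,-1],
])

```text
time_s: 8.4
tool_pos: [0.5476, -0.0791, 0.0237]
eef_rot: [[-0.97, 0.243, -0.004], [0.243, 0.97, 0.001], [0.004, -0.0, -1.0]]
contact_force: [-9.7, 2.6, 4.7]
width: -0.0003
```

Run:
```python
from h import *
rep()
```

```text
t 8.4 track [  1.8 -55.8] z 0.0237 yaw 165.95 F track [-10.01   0.16] 4.68 w -0.0003 q [-12.   2.  95.   0.  83. -88.]
```

Request:
apply_moves([
  [5,0,0,0,-1],
  [15,0,0,0,-1],
  [20,0,-15,0,-1],
  [0,0,-40,0,-1],
  [0,-10,-30,0,-1],
  [0,-35,0,10,-1],
  [0,0,0,10,-1],
  [0,0,0,10,-1],
  [0,0,0,10,-1],
  [0,0,0,10,-1],
  [0,0,0,10,-1],
  [0,0,0,10,-1],
])

```text
time_s: 9.9
tool_pos: [0.4998, -0.1136, 0.1092]
eef_rot: [[-0.098, 0.995, 0.002], [0.995, 0.098, -0.001], [-0.001, 0.002, -1.0]]
contact_force: [0.6, -0.7, -0.5]
width: 0.0001
```

Request:
apply_moves([
  [0,0,0,10,-1],
  [0,0,0,10,-1],
  [0,0,0,0,-1],
])

```text
time_s: 10.28
tool_pos: [0.4997, -0.1136, 0.1091]
eef_rot: [[0.241, 0.97, 0.001], [0.97, -0.241, -0.0], [-0.0, 0.001, -1.0]]
contact_force: [-0.0, 0.2, 0.2]
width: -0.0003
```

Run:
```python
from h import *
rep(); print(go(55,-130,.11)); print("timer",tr(onplane("top",451,240,.018)))
f=grab_frame("top");cv2.imwrite("pics/top4.png",f);cv2.imwrite("pics/c4.png",cv2.resize(f[145:310,235:475],None,fx=3,fy=3))
```

```text
t 10.275 track [ -36.3 -100.9] z 0.1091 yaw 76.03 F track [-0.08  0.21] 0.19 w -0.0003 q [-17.  -8.  96.  -0.  92.  -3.]
[-29.1  91.3  -0.8]
timer [  36.67537012 -221.90839372]
```

View pics/c4.png

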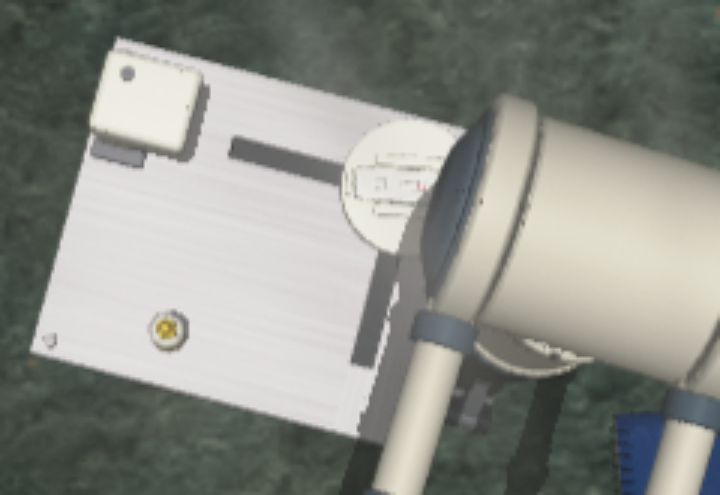

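Request:
apply_moves([
  [-29,0,0,0,-1],
  [0,45,0,0,-1],
  [0,46,0,0,-1],
  [0,0,30,0,-1],
  [0,0,30,0,-1],
  [0,0,22,0,-1],
  [0,0,0,0,-1],
])

```text
time_s: 11.2
tool_pos: [0.5793, -0.1632, 0.0244]
eef_rot: [[0.24, 0.971, -0.004], [0.971, -0.24, 0.001], [0.0, -0.004, -1.0]]
contact_force: [-0.3, 0.9, 0.4]
width: -0.0005
```

Run:
```python
from h import *
rep(); print(go(55,-120,.0245))
```

```text
t 11.2 track [  52.9 -129.8] z 0.0244 yaw 76.1 F track [-0.51  0.78] 0.4 w -0.0005 q [-19.   9.  88.  -0.  84.  -5.]
[ 9.8  2.1 -0.1]
```

Request:
apply_moves([
  [4,2,0,0,-1],
  [4,0,0,0,-1],
  [4,0,0,0,-1],
  [3,0,0,0,-1],
  [3,0,0,0,-1],
  [3,0,0,0,-1],
  [3,0,0,0,-1],
])

```text
time_s: 12.08
tool_pos: [0.5884, -0.1411, 0.0269]
eef_rot: [[0.243, 0.97, -0.0], [0.97, -0.243, -0.001], [-0.001, 0.0, -1.0]]
contact_force: [-1.1, -0.8, 0.7]
width: 0.0001
```

Run:
```python
from h import *
rep()
```

```text
t 12.075 track [  56.4 -106.1] z 0.0269 yaw 75.93 F track [-0.91 -1.07] 0.66 w 0.0001 q [-17.   9.  87.  -0.  84.  -3.]
```

Request:
apply_moves([
  [2,0,1.5,0,-1],
  [3,-1,1,0,-1],
  [4,0,0,0,-1],
  [4,0,0,0,-1],
  [4,0,0,0,-1],
  [4,0,0,0,-1],
  [4,0,0,0,-1],
])

```text
time_s: 12.95
tool_pos: [0.5936, -0.1161, 0.0243]
eef_rot: [[0.243, 0.97, -0.0], [0.97, -0.243, 0.0], [0.0, -0.0, -1.0]]
contact_force: [0.4, -0.8, -0.6]
width: 0.0002
```

Run:
```python
from h import *
rep()
for n in("scene","top"):
    f=grab_frame(n); cv2.imwrite(f"pics/{n}5.png",f)
a=cv2.imread("pics/top5.png")[145:310,235:415]; b=cv2.imread("pics/scene5.png")[180:330,240:440]
cv2.imwrite("pics/c5.png",np.vstack([cv2.resize(a,(400,300)),cv2.resize(b,(400,300))]))
```

```text
t 12.95 track [ 55.3 -80.6] z 0.0243 yaw 75.95 F track [ 0.64 -0.71] -0.57 w 0.0002 q [-14.   9.  87.   0.  83.  -0.]
```

View pics/c5.png

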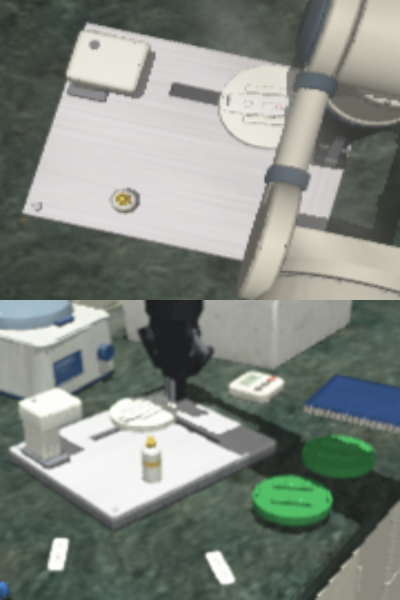

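Moving along the second leg as expected.

Request:
apply_moves([
  [4,0,0,0,-1],
  [4,0,0,0,-1],
  [4,0,0,0,-1],
  [4,0,0,0,-1],
  [4,0,0,0,-1],
  [4,0,0,0,-1],
  [4,0,0,0,-1],
  [4,0,0,0,-1],
])

```text
time_s: 14.05
tool_pos: [0.6013, -0.0851, 0.0243]
eef_rot: [[0.243, 0.97, -0.0], [0.97, -0.243, 0.0], [0.0, -0.0, -1.0]]
contact_force: [-0.7, -0.7, -1.0]
width: -0.0001
```

Run:
```python
from h import *
rep()
```

```text
t 14.05 track [ 55.4 -48.7] z 0.0243 yaw 75.95 F track [-0.49 -0.88] -0.95 w -0.0001 q [-11.  10.  87.   0.  84.   3.]
```

Request:
apply_moves([
  [4,0,0,0,-1],
  [4,0,0,0,-1],
  [4,0,0,0,-1],
  [4,0,0,0,-1],
  [4,0,0,0,-1],
  [4,0,0,0,-1],
  [4,0,0,0,-1],
  [4,0,0,0,-1],
])

```text
time_s: 15.05
tool_pos: [0.6092, -0.0541, 0.0244]
eef_rot: [[0.243, 0.97, 0.0], [0.97, -0.243, -0.0], [-0.0, 0.0, -1.0]]
contact_force: [-0.2, -0.1, -0.8]
width: -0.0002
```

Run:
```python
from h import *
rep()
for n in("scene","top"):
    f=grab_frame(n); cv2.imwrite(f"pics/{n}6.png",f)
a=cv2.imread("pics/top6.png")[145:310,235:415]; b=cv2.imread("pics/scene6.png")[180:330,240:440]
cv2.imwrite("pics/c6.png",np.vstack([cv2.resize(a,(400,300)),cv2.resize(b,(400,300))]))
```

```text
t 15.05 track [ 55.5 -16.7] z 0.0244 yaw 75.94 F track [-0.17 -0.17] -0.82 w -0.0002 q [-8. 10. 86. -0. 84.  6.]
```

View pics/c6.png

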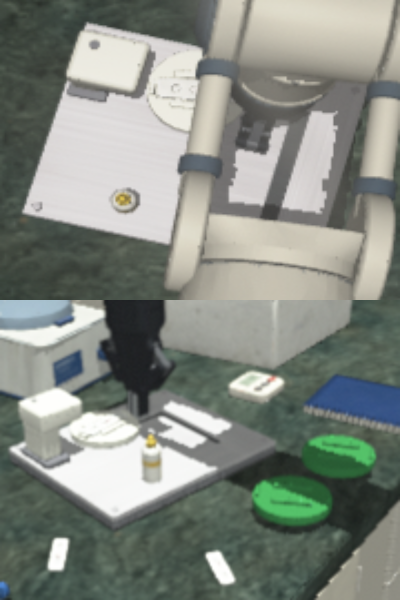

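Request:
apply_moves([
  [3,0,0,0,-1],
  [3,0,0,0,-1],
  [2,0,0,0,-1],
  [2,0,0,0,-1],
  [1,0,0,0,-1],
  [1,0,0,0,-1],
])

```text
time_s: 15.9
tool_pos: [0.612, -0.0427, 0.0244]
eef_rot: [[0.243, 0.97, 0.0], [0.97, -0.243, -0.0], [-0.0, 0.0, -1.0]]
contact_force: [-0.2, -2.0, 0.6]
width: -0.0001
```

Request:
apply_moves([
  [1,0,0,0,-1],
  [1,0,0,0,-1],
])

```text
time_s: 16.15
tool_pos: [0.6125, -0.0408, 0.0245]
eef_rot: [[0.243, 0.97, 0.0], [0.97, -0.243, -0.0], [-0.0, 0.0, -1.0]]
contact_force: [-1.1, -0.9, -0.3]
width: -0.0001
```

Request:
apply_moves([
  [1,0,0,0,-1],
  [1,0,0,0,-1],
])

```text
time_s: 16.4
tool_pos: [0.613, -0.0388, 0.0244]
eef_rot: [[0.243, 0.97, 0.0], [0.97, -0.243, -0.0], [-0.0, 0.0, -1.0]]
contact_force: [-0.3, -2.4, 0.8]
width: -0.0001
```

Run:
```python
from h import *
rep()
```

```text
t 16.4 track [55.5 -0.9] z 0.0244 yaw 75.94 F track [ 0.32 -2.36] 0.85 w -0.0001 q [-7. 11. 86. -0. 84.  7.]
```

Request:
apply_moves([
  [1,0,0,0,-1],
])

```text
time_s: 16.52
tool_pos: [0.6133, -0.0378, 0.0244]
eef_rot: [[0.243, 0.97, 0.0], [0.97, -0.243, -0.0], [-0.0, 0.0, -1.0]]
contact_force: [0.3, -1.6, 1.3]
width: 0.0001
```

Request:
apply_moves([
  [1,0,0,0,-1],
])

```text
time_s: 16.65
tool_pos: [0.6135, -0.0368, 0.0244]
eef_rot: [[0.243, 0.97, 0.0], [0.97, -0.243, -0.0], [-0.0, 0.0, -1.0]]
contact_force: [-1.0, -1.5, 1.1]
width: -0.0001
```

Request:
apply_moves([
  [1,0,0,0,-1],
])

```text
time_s: 16.77
tool_pos: [0.6136, -0.0366, 0.0244]
eef_rot: [[0.243, 0.97, -0.0], [0.97, -0.243, -0.001], [-0.001, 0.0, -1.0]]
contact_force: [-0.8, -5.3, 2.0]
width: 0.0003
```

Request:
apply_moves([
  [1,0,0,0,-1],
  [0,0,0,0,-1],
])

```text
time_s: 17.02
tool_pos: [0.6137, -0.0365, 0.0244]
eef_rot: [[0.244, 0.97, -0.001], [0.97, -0.244, -0.003], [-0.003, -0.0, -1.0]]
contact_force: [-1.4, -6.6, 1.0]
width: -0.0003
```

Run:
```python
from h import *
rep()
```

```text
t 17.025 track [55.6  1.5] z 0.0244 yaw 75.9 F track [ 0.23 -6.72] 1.01 w -0.0003 q [-6. 11. 86. -0. 84.  8.]
```

Home against the stop. Back off, lift, and move clear to look.

Request:
apply_moves([
  [-5,0,0,0,-1],
  [-15,0,0,0,-1],
  [-30,0,0,0,-1],
  [-30,0,-20,0,-1],
  [0,0,-50,0,-1],
  [0,0,-50,0,-1],
  [-50,0,-20,0,-1],
  [-60,0,0,0,-1],
  [-60,0,0,0,-1],
  [-40,0,0,0,-1],
  [0,0,0,0,-1],
])

```text
time_s: 18.4
tool_pos: [0.5419, -0.3195, 0.1638]
eef_rot: [[0.247, 0.969, -0.001], [0.969, -0.247, 0.0], [-0.0, -0.001, -1.0]]
contact_force: [0.5, 1.2, -0.8]
width: -0.0001
```

Run:
```python
from h import *
rep()
for n in("scene","top"):
    f=grab_frame(n); cv2.imwrite(f"pics/{n}7.png",f)
a=cv2.imread("pics/top7.png")[145:310,235:415]; b=cv2.imread("pics/scene7.png")[180:330,240:440]
cv2.imwrite("pics/c7.png",np.hstack([cv2.resize(a,(400,367)),cv2.resize(b,(400,367))]))
```

```text
t 18.4 track [  54.3 -290.5] z 0.1638 yaw 75.68 F track [0.25 1.28] -0.84 w -0.0001 q [-34.  10.  73.  -0.  98. -19.]
```

View pics/c7.png

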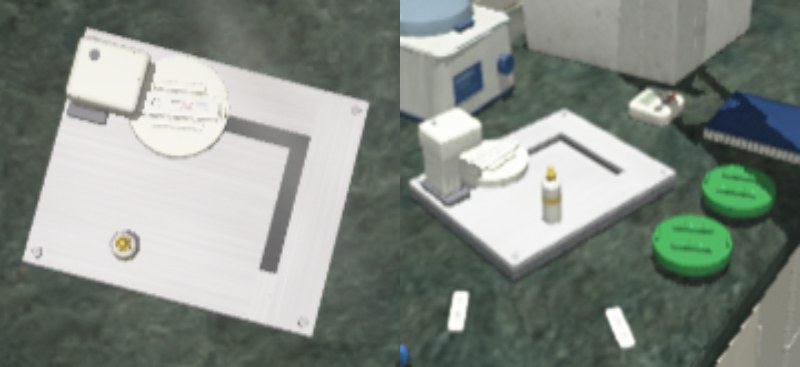

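View pics/top7.png

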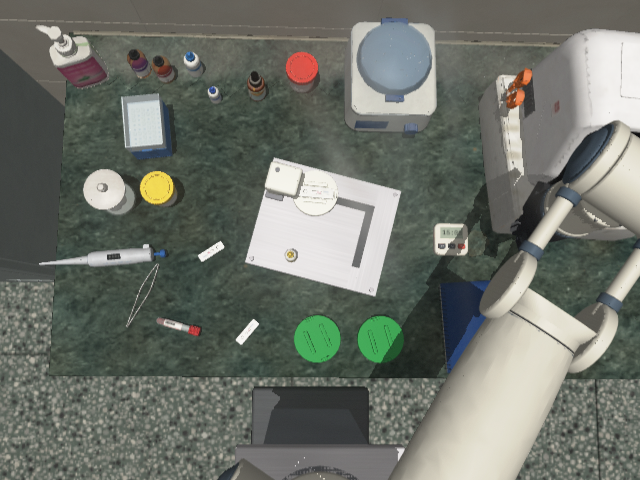

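Run:
```python
from h import *
# far disc points along track y (slot side), top rim z=.031: brightness profile along slot line
f=cv2.cvtColor(cv2.imread("pics/top7.png"),cv2.COLOR_BGR2GRAY)
for x in(52,55,58):
    print([int(f[int(round(proj("top",(*w(x,y),.0255))[1])),int(round(proj("top",(*w(x,y),.0255))[0]))]) for y in range(2,22)])
# side extremes across x at y=55
for lab,p in[("right rim expected",(55,11)),("cent",(55,55)),("low rim",(11,55)),("top rim",(99,55))]: print(lab,np.round(proj("top",(*w(*p),.031)),1))
b,a=cv2.imread("pics/top0.png"),cv2.imread("pics/top7.png")
d=cv2.absdiff(a,b).max(2)[:,:440]>40
n,_,s,_=cv2.connectedComponentsWithStats(d.astype(np.uint8));print([r for r in s[1:].tolist() if r[4]>15])
```

```text
[117, 117, 117, 115, 115, 115, 115, 113, 113, 138, 138, 240, 242, 242, 242, 242, 242, 234, 234, 242]
[118, 118, 117, 117, 115, 115, 115, 115, 106, 106, 238, 238, 237, 237, 237, 237, 238, 238, 212, 212]
[121, 120, 120, 117, 117, 112, 112, 117, 117, 142, 142, 223, 223, 240, 240, 202, 202, 220, 220, 243]
right rim expected [337.  198.8]
cent [314.6 193. ]
low rim [308.8 215. ]
top rim [320.4 171.1]
[[311, 191, 27, 24, 227], [352, 237, 15, 31, 268], [431, 285, 8, 6, 18], [429, 307, 8, 7, 33], [410, 324, 5, 5, 17], [426, 324, 14, 7, 59], [404, 328, 7, 5, 21], [381, 330, 35, 36, 448], [53, 340, 9, 5, 25], [51, 346, 10, 6, 25], [67, 352, 9, 9, 48], [78, 360, 10, 5, 23], [49, 363, 15, 11, 38], [63, 367, 8, 6, 22], [406, 412, 34, 68, 1144], [414, 431, 4, 5, 16], [411, 439, 4, 6, 20], [270, 447, 135, 33, 2500], [221, 462, 19, 18, 153]]
```

```bash
python3 -c "
from h import *
rep(); print(job.hand_in())"
```

```text
t 18.5 track [  54.9 -287.3] z 0.1641 yaw 75.89 F track [0.8  0.37] -0.07 w 0.0002 q [-33.   9.  73.   0.  98. -19.]
the job is handed in; nothing more can be done
None
```

I pushed the white carrier with shut fingertips along the first leg to the corner, then along the second leg to the end by the reading head. I then backed off and moved clear, and handed the job in at 18.5 s.

- **Pushing force:** it took about 1–2 N while sliding. I felt a firm stop at the corner (about 10 N) and at the end (about 7 N), and ended each push there.
- **Carrier position:** in the last top picture the disc's rim lies within about 1 mm of where it should be when home. That is as fine as the picture resolves; the end stop itself was felt at the fingertips.
- **Cassette:** it is still lying in its pocket.
- **Bystanders:** the bottle, cup, tube and timer look unmoved. A comparison with the first picture covered all but the timer and showed only the carrier, the arm and its shadows. The timer I checked by eye.

No check failed. During each leg the fingertips drifted up 2–3 mm, to at most 27.8 mm, which is still on the disc's edge; I lowered them again both times.

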